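Press a dowel home with the quick clamp and let the clamp off

TASK

Pump the black trigger of the orange quick clamp until the jaw has pushed the wooden dowel flush into its block. Then press the red release lever so that the jaw slides all the way back. Do not knock over or shove the oil can or the glue bottle.

Things in the scene. Friction and masses are not known exactly. Their poses are not given: they have to be found in the camera images.
- trigger_pad (a point): Top centre of the pump trigger's black ribbed pad (46 mm along the bar, 36 across), 110 mm above the worktop. Press straight down from above, e.g. with shut fingertips: it sinks 29 mm to a stop (hinge 80 mm off, towards the jaw; 3 N, up to 20 N while the dowel moves) and springs up. This point's x axis runs along the bar towards the jaw. Orange clamp, 94 mm high, on a fixed board.
- release_pad (a point): Top centre of the red release lever's pad (36 mm along the bar, 34 across), at the tail of the same clamp, 116 mm from the trigger pad, away from the jaw, 99 mm above the worktop. Pressed straight down 13 of its 15 mm (2 to 8 N) it lifts the ratchet's latch; hold it down about a second and a spring draws the jaw fully back, if the trigger is up. It springs up when let go.
- trigger (a joint): Trigger angle in rad: 0 fully up, 0.35 fully down. The first third of a stroke is idle; a full stroke advances the jaw 15 mm, and the ratchet keeps 12 mm of it as the trigger rises (a stroke under 0.32 rad may keep none). Let it rise fully before the next stroke and before releasing. Once the dowel is home the trigger goes hard: stop pressing (at 22 N, say).
- jaw (a joint): Travel in m of the orange moving jaw with black face: 0 fully back (its start), growing to at most 0.052 towards the dowel. It meets the block's face at 0.026 to 0.044, different each time: 2 to 4 strokes.
- dowel (a joint): Depth in m of the pale 17 mm dowel that sticks out of the brown wooden block at the end of the clamp's bar: 0 when it stands 22 mm proud of the block, 0.022 when its end is flush with the block. It starts 14 to 22 mm proud, and stays where it is pushed.
- oil_can: Dark blue pump oiler with its own thumb lever, 183 mm high, loose on the worktop behind the clamp: leave it alone. Origin under its middle.
- glue_bottle: Black glue bottle, 132 mm high, loose on the worktop behind the clamp: leave it alone. Origin under its middle.

How it is judged:
By the outcome, as a careful person would: the job done as asked, in the order asked, and still so for the second after the job is handed in, with the robot touching nothing.
It also fails if it takes over 45 s, if anything falls off the work surface, if the arm or the gripper's body presses on something with over 40 N, if the wrist force passes 120 N, or if a joint passes its speed limit or range.

ROBOT

A 7-joint arm with a two-finger parallel gripper is mounted at the origin on a cart in front of the work surface, level with it; the furniture and walls round the work are solid. World frame = base frame: x ahead of the robot, y to its left, z up, the work surface at z = 0. Lengths are in mm, angles in rad, forces in N, time in s.
With the tool pointing down it reaches from about 425 to 875 mm from the base axis. Payload 8.4 kg.
Tool frame: the origin (TCP) lies at the very end of the fingers, on their centre line; the grasp point (between the pads) lies 19 mm behind it; z points along the fingers, y is the line along which they close (so a half turn about z gives the same grasp; the last joint's range is limited). The gripper opens to 87 mm and grips with 3 to 60 N. Pads are 19 mm wide; open, the fingers measure 117 mm over their backs; the gripper's body (75 mm by 190 mm) begins 51 mm behind the grasp point.
Start: joints at [1.176, 0.333, 0.04, 1.465, -0.013, 1.343, -0.059], TCP at [189.456, -621.747, 222.546] pointing down, gripper open.
Joint ranges: [-2.58, 2.58], [-0.38, 2.09], [-1.3, 1.39], [0.25, 2.4], [-1.5, 4.64], [0.08, 2.09], [-2.65, 2.65]. Speed limits (rad/s): [2.22, 2.22, 2.79, 2.79, 3.14, 3.14, 3.14].

INTERFACE

Orientations are given as a unit quaternion [x, y, z, w].
In Python, from cell import manip gives the robot as it stands. The module is installed in compiled form; this text tells all that it offers.
- The arm moves only by the shell command python3 -m crank 'ROWS' [FORCE]. ROWS is JSON, a list of rows, each a list of 3 entries, a list of its own where there are three numbers: the gripper command: -1 is shut, 1 is fully open, values between are in proportion, then the shift along the tool's x, y, z in units of 30 mm (1.0 is 30 mm), then the turn about the tool's z in degrees. In form: [[hand, [tx, ty, tz], twist], ...]. A call has 1 to 12 rows; each row shifts and turns the commanded pose from where the row before left it, along the tool's axes as they then stand; what a row does not reach is not made up. A row lasts 1/12 s, in which the tool goes at most 41.7 mm and 7.16 degrees, less where a joint would pass 70% of its speed; a pose out of reach is approached as far as the arm can. A call is refused whole if a number of a shift passes 1 or a number of a turn 7.16, either way. A call with a gripper value outside its range is refused whole. The fingers move at their own pace and stop on an object; FORCE is the grip in N (left out, the last holds). Time passes only in rows, so rows that do not move let the fingers close. It gives the time, the measured TCP pose, the force, the opening and the grip force at its end, in the units of the state.
- manip.read_state(): the state, without advancing time (a new reading comes with each control period).
- manip.snapshot(name): name is "side" or "top" or "wrist"; returns a dict with "image" (384x512x3 uint8, red, green, blue), "camera_matrix" (3x3 intrinsics, pixels), "origin" and "attitude" of the camera in the world; the wrist camera has in their place "mount" (4x4, takes a point from camera to tool coordinates, whose origin is the TCP and whose axes are the flange's). Camera axes: x right, y up, looking along -z (the intrinsics and any distortion apply to the point x, -y, -z); pixel columns grow to the right and rows downward; lengths in mm; the calibration is good to about 2 mm. The wrist camera is an equidistant fisheye: a pixel r from the principal point sees the ray r / f radians off the axis. A picture is of the moment at which its call begins: read the wrist's pose just before it. There is no depth.
- manip.hand_in(): hands the job in; it is judged then, once.
The state is a dict: "t": time; "joints": joint angles; "joint_vel": joint speeds; "joint_torque": joint torques, N m; "position": TCP position; "orientation": TCP orientation; "contact_force": force on the tool from outside, world axes, zero at the start; "ft_torque": the same for the moment, N m; "finger_gap": finger opening in mm; "grip_force": force on a finger pad.
Only numpy, scipy, OpenCV 4.12 (cv2) and the standard library are available. Lean on these libraries where they do the work, as an engineer would, in place of code of your own. Each camera call takes 0.05 s, during which the arm holds its last target. There are 200 camera calls.

## Working session

There is one attempt and no reset: what is moved stays moved. The work goes in short steps, Python scripts to look and compute and a shell command to move; the robot and the scene stay as the last step left them, time stands still between calls to the robot, and variables do not carry over. Pictures are saved under pics/ and viewed, at most 10 in all, crops included, and the job is handed in when it is done.

```bash
mkdir -p pics
cat > h.py <<'E'
from cell import manip
import numpy as np, cv2
from scipy.spatial.transform import Rotation as R
def snap(n,f):
    s=manip.snapshot(n); cv2.imwrite('pics/'+f,s["image"][:,:,::-1]); return s
def onplane(s,u,v,z):
    K=np.array(s["camera_matrix"]); d=np.array([(u-K[0,2])/K[0,0],-(v-K[1,2])/K[1,1],-1])
    A=np.array(s["attitude"]); A=R.from_quat(A).as_matrix() if A.size==4 else A
    d=A@d; o=np.array(s["origin"]); return o+d*(z-o[2])/d[2]
E
python3 - <<'E'
from h import *
for n in("top","side"):
    s=snap(n,n+'1.png'); print({k:np.round(v,3).tolist() if not isinstance(v,str) else v for k,v in s.items() if k!="image"})
st=manip.read_state(); print(st)
E
```

```text
{'camera_matrix': [[460.598, 0.0, 260.376], [0.0, 460.598, 190.309], [0.0, 0.0, 1.0]], 'origin': [455.589, 34.857, 1166.304], 'attitude': [-0.067, 0.043, 0.71, -0.7]}
{'camera_matrix': [[357.751, 0.0, 258.4], [0.0, 357.751, 190.484], [0.0, 0.0, 1.0]], 'origin': [294.037, -623.499, 710.877], 'attitude': [0.435, -0.103, -0.19, 0.874]}
{'t': 0.1, 'joints': array([ 1.17579616,  0.33381624,  0.03983375,  1.46619925, -0.01338528,
        1.34327643, -0.05849625]), 'joint_vel': array([ 0.00187061, -0.00173673,  0.00066898, -0.00275816,  0.00030222,
       -0.00045325,  0.00142149]), 'joint_torque': array([ 4.41745637e-03, -6.57808900e+01,  1.34006549e+00, -4.04704034e+01,
       -5.95600577e-02,  4.10122855e-02,  1.20118430e-04]), 'position': array([ 189.34816033, -621.3655603 ,  221.75514484]), 'orientation': array([ 9.89080341e-01,  1.47375592e-01, -1.53060147e-04, -7.00416950e-04]), 'contact_force': array([0.01587957, 0.97152657, 0.19562589]), 'ft_torque': array([ 0.00165931, -0.00343951,  0.00995417]), 'grip_force': 0.0, 'finger_gap': 86.92143852563558}
```

View pics/top1.png

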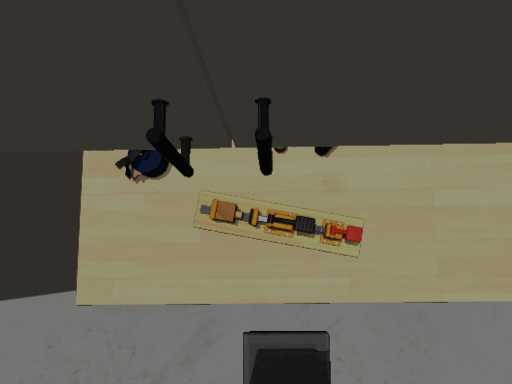

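View pics/side1.png

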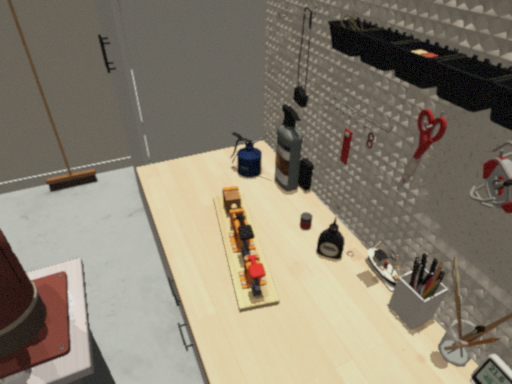

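The top view shows the clamp running from the block at (225,211) to the trigger pad at about (305,225) and the red pad at (354,234). The oil can is at (150,163), well away. The side view agrees, with the red pad at (256,270).

Run:
```python
from h import *
s=manip.snapshot("top"); im=s["image"]; hsv=cv2.cvtColor(im,cv2.COLOR_RGB2HSV)
red=(((hsv[...,0]<5)|(hsv[...,0]>174))&(hsv[...,1]>180)&(hsv[...,2]>90)).astype(np.uint8); red[:200]=0
red[:, :345]=0
v,u=np.nonzero(red); print(u.min(),u.max(),v.min(),v.max(),u.mean(),v.mean()); r=onplane(s,u.mean(),v.mean(),99)
dk=(hsv[...,2]<60).astype(np.uint8); dk[:210]=0;dk[245:]=0;dk[:,:296]=0;dk[:,318:]=0
v,u=np.nonzero(dk);print(u.min(),u.max(),v.min(),v.max(),u.mean(),v.mean()); t=onplane(s,(u.min()+u.max())/2,v.mean(),110)
print(r,t,np.linalg.norm((r-t)[:2]),np.degrees(np.arctan2(*(t-r)[:2][::-1])))
for p in((200,192),(363,218),(358,256),(194,227)): print(onplane(s,*p,15))
for p in((160,103),(188,172),(265,170),(263,100),(322,150)): print(onplane(s,*p,200))
c=np.vstack([im[195:265,190:370]]); cv2.imwrite('pics/c.png',cv2.resize(c[:,:,::-1],None,fx=4.4,fy=4.4,interpolation=cv2.INTER_CUBIC))
```

```text
345 361 226 241 353.31944444444446 233.37037037037038
296 317 216 233 305.37012987012986 224.57142857142858
[ 519.44451622 -143.20062913   99.        ] [540.4058756  -35.79023835 110.        ] 109.4366055565338 78.95739781392626
[634.93061233 225.43283808  15.        ]
[ 562.26641232 -182.81393388   15.        ]
[ 468.82969988 -166.23817296   15.        ]
[546.20665661 239.87299308  15.        ]
[806.42757572 285.11373363 200.        ]
[650.07728713 221.08364327 200.        ]
[651.26582728  55.47575619 200.        ]
[807.70206406  57.6774693  200.        ]
[692.61389274 -67.36590731 200.        ]
```

View pics/c.png

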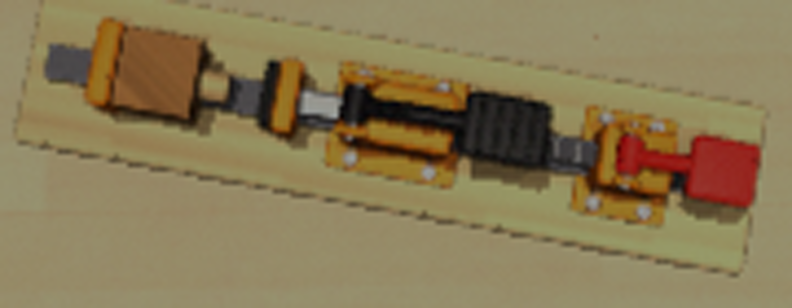

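The crop shows the ribbed black pad centred at full-image (306,224) and the red pad at (355,234). With shut fingers, the current tool heading already suits the bar to within about 6°.

```bash
python3 -m crank '[[-1,[0.7,-0.63,0],0],[-1,[0.7,-0.63,0],0],[-1,[0.7,-0.63,0],0],[-1,[0.7,-0.63,0],0],[-1,[0.7,-0.63,0],0],[-1,[0.7,-0.63,0],0],[-1,[0.7,-0.63,0],0],[-1,[0.7,-0.63,0],0],[-1,[0.7,-0.63,0],0],[-1,[0.7,-0.63,0],0],[-1,[0.7,-0.63,0],0],[-1,[0.7,-0.63,0],0]]' 20
python3 -m crank '[[-1,[0.7,-0.63,0],0],[-1,[0.7,-0.63,0],0],[-1,[0.7,-0.63,0],0],[-1,[0.7,-0.63,0],0],[-1,[0.7,-0.63,0],0],[-1,[0.7,-0.63,0],0],[-1,[0.7,-0.63,0],0],[-1,[0.7,-0.63,0],0],[-1,[0.7,-0.63,0],0],[-1,[0.7,-0.63,0],0],[-1,[0.7,-0.63,0],0],[-1,[0.5,-0.45,0],0]]'
python3 - <<'E'
from h import *
st=manip.read_state();print(st["position"],st["orientation"],st["joints"])
s=snap("wrist","w1.png");print(s["mount"],s["camera_matrix"])
E
```

```text
t: 1.15
position: [364.8, -330.0, 222.5]
orientation: [0.989, 0.147, -0.0, -0.0]
contact_force: [0.6, -0.4, 0.1]
finger_gap: 15.1
grip_force: 0.0
t: 2.15
position: [535.9, -45.2, 222.5]
orientation: [0.989, 0.148, 0.0, -0.0]
contact_force: [0.8, -0.1, -0.9]
finger_gap: 0.8
grip_force: 0.0
[535.94451775 -45.18232828 222.4667927 ] [ 9.88953348e-01  1.48226549e-01  1.07251425e-04 -3.92637830e-04] [ 0.47357223  0.14203779 -0.51570084  1.71614449  0.07163497  1.30221214
 -1.33007552]
[[ 3.27911339e-04  9.62300546e-01  2.71988147e-01  7.50862149e+01]
 [ 9.99999871e-01 -2.10027180e-04 -4.62527607e-04 -1.13180845e+00]
 [-3.87965665e-04  2.71988263e-01 -9.62300491e-01 -1.63208340e+02]
 [ 0.00000000e+00  0.00000000e+00  0.00000000e+00  1.00000000e+00]] [[297.31863964   0.         260.64612935]
 [  0.         297.31863964 190.01300543]
 [  0.           0.           1.        ]]
```

View pics/w1.png

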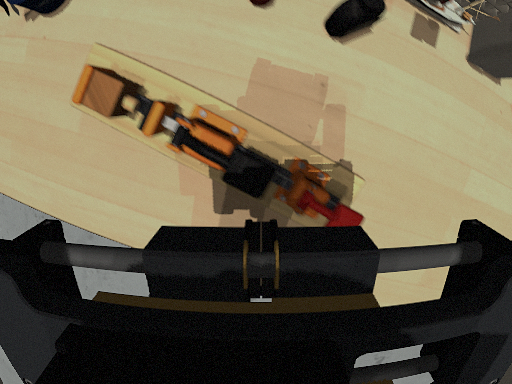

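The wrist view shows the black pad at about (250,172) and the red pad at about (345,216), partly hidden. The bar is about 28° off the tool y axis, so I'll turn by +28° and locate the pad from this ray.

```bash
cat >> h.py <<'E'
def wray(st,s,u,v,z):
    K=np.array(s["camera_matrix"]);a=np.array([u-K[0,2],v-K[1,2]])/K[0,0];r=np.hypot(*a)
    d=np.array([a[0]/r*np.sin(r),-a[1]/r*np.sin(r),-np.cos(r)])
    M=np.array(s["mount"]);Rw=R.from_quat(st["orientation"]).as_matrix()
    o=Rw@M[:3,3]+st["position"];d=Rw@M[:3,:3]@d
    return o+d*(z-o[2])/d[2]
E
python3 - <<'E'
from h import *
st=manip.read_state();s=manip.snapshot("wrist")
im=s["image"];g=im.max(2)
c=cv2.resize(im[120:230,200:380,::-1],None,fx=4,fy=4);cv2.imwrite('pics/c2.png',c)
for p in((252,172),(346,217)):print(wray(st,s,*p,110 if p[0]<300 else 99))
E
```

```text
[548.79596071 -28.20627499 110.        ]
[ 529.85963142 -137.47073891   99.        ]
```

View pics/c2.png

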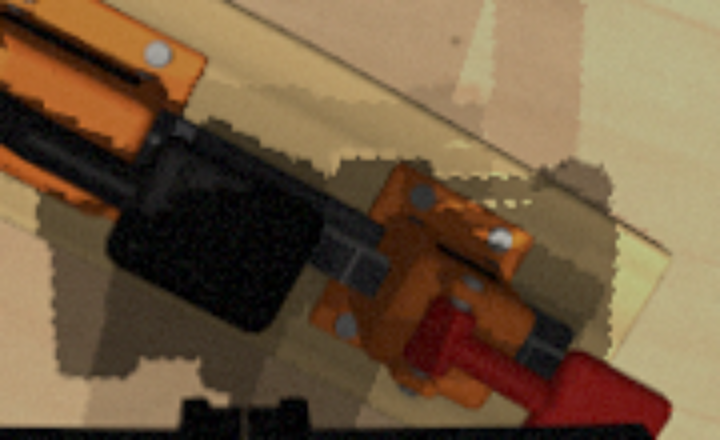

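```bash
python3 -m crank '[[-1,[0.3,-0.29,0],0],[-1,[0,0,0.5],7],[-1,[0,0,0.9],7],[-1,[0,0,0.9],7],[-1,[0,0,0.9],7],[-1,[0,0,0.1],0],[-1,[0,0,0],0]]'
python3 - <<'E'
from h import *
s=manip.snapshot("side"); c=s["image"][150:320,180:310,::-1]; cv2.imwrite('pics/s2.png',cv2.resize(c,None,fx=3.5,fy=3.5,interpolation=cv2.INTER_CUBIC))
E
```

```text
t: 2.83
position: [539.9, -37.5, 122.4]
orientation: [0.996, -0.095, -0.002, 0.0]
contact_force: [-0.5, 1.1, 1.4]
finger_gap: 0.3
grip_force: 0.0
```

View pics/s2.png

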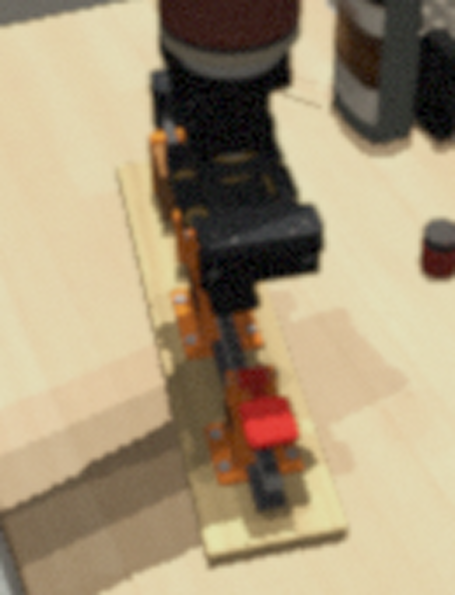

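The side crop shows the fingers above the trigger pad, lined up with the bar, and the red lever clear at (268,415) of the crop. Next is the first stroke.

```bash
python3 -m crank '[[-1,[0.05,-0.05,0.3],0],[-1,[0,0,0.3],0],[-1,[0,0,0.3],0],[-1,[0,0,0],0]]'; python3 -m crank '[[-1,[0,0,0.15],0],[-1,[0,0,0.1],0],[-1,[0,0,0],0]]'
```

```text
t: 3.22
position: [543.8, -36.9, 96.1]
orientation: [0.995, -0.096, 0.001, 0.0]
contact_force: [2.4, -4.3, 4.4]
finger_gap: 0.5
grip_force: 2.7
t: 3.47
position: [543.8, -37.4, 89.6]
orientation: [0.995, -0.096, 0.001, 0.001]
contact_force: [0.3, -5.0, 3.8]
finger_gap: 0.5
grip_force: 2.7
```

```bash
python3 -m crank '[[-1,[0,0,0.15],0],[-1,[0,0,0.1],0],[-1,[0,0,0],0]]';  python3 -m crank '[[-1,[0,0,0.06],0],[-1,[0,0,0],0]]'
```

```text
t: 3.72
position: [543.9, -37.3, 82.4]
orientation: [0.995, -0.096, 0.001, 0.001]
contact_force: [-0.8, -6.3, 7.3]
finger_gap: -0.0
grip_force: 4.3
t: 3.88
position: [544.1, -37.3, 81.8]
orientation: [0.995, -0.096, 0.001, 0.001]
contact_force: [-4.8, -5.8, 18.0]
finger_gap: 0.4
grip_force: 9.8
```

First stroke complete: it reached the stop at 18 N. Let the trigger rise, then press again.

```bash
python3 -m crank '[[-1,[0,0,-0.35],0],[-1,[0,0,-0.5],0],[-1,[0,0,-0.4],0],[-1,[0,0,0],0],[-1,[0,0,0],0],[-1,[0,0,0.3],0],[-1,[0,0,0.3],0],[-1,[0,0,0],0]]'; python3 -m crank '[[-1,[0,0,0.1],0],[-1,[0,0,0.1],0],[-1,[0,0,0],0]]'; python3 -m crank '[[-1,[0,0,0.1],0],[-1,[0,0,0.1],0],[-1,[0,0,0],0]]'
```

```text
t: 4.55
position: [542.6, -36.7, 97.0]
orientation: [0.995, -0.097, -0.001, 0.0]
contact_force: [1.0, -4.8, 4.6]
finger_gap: 0.7
grip_force: 2.9
t: 4.8
position: [542.6, -37.2, 92.4]
orientation: [0.995, -0.097, -0.001, 0.001]
contact_force: [-1.8, -6.8, 7.1]
finger_gap: 0.6
grip_force: 3.9
t: 5.05
position: [542.6, -37.3, 86.7]
orientation: [0.995, -0.097, -0.0, 0.001]
contact_force: [-2.1, -6.4, 9.7]
finger_gap: 0.8
grip_force: 5.4
```

```bash
python3 -m crank '[[-1,[0,0,0.1],0],[-1,[0,0,0],0]]'; python3 -m crank '[[-1,[0,0,0.08],0],[-1,[0,0,0],0]]'
```

```text
t: 5.22
position: [542.6, -37.3, 83.8]
orientation: [0.995, -0.097, -0.0, 0.001]
contact_force: [-1.0, -6.9, 9.1]
finger_gap: 0.3
grip_force: 5.4
t: 5.38
position: [542.8, -37.2, 82.0]
orientation: [0.995, -0.097, -0.0, 0.001]
contact_force: [-4.9, -7.6, 14.4]
finger_gap: 0.2
grip_force: 8.0
```

```bash
python3 -m crank '[[-1,[0,0,0.04],0],[-1,[0,0,0],0]]'; python3 -m crank '[[-1,[0,0,-0.35],0],[-1,[0,0,-0.5],0],[-1,[0,0,-0.4],0],[-1,[0,0,0],0],[-1,[0,0,0],0],[-1,[0,0,0.3],0],[-1,[0,0,0.3],0],[-1,[0,0,0],0]]'; python3 -m crank '[[-1,[0,0,0.1],0],[-1,[0,0,0],0]]'
```

```text
t: 5.55
position: [542.9, -37.2, 81.6]
orientation: [0.995, -0.097, -0.0, 0.001]
contact_force: [-8.4, -6.2, 22.6]
finger_gap: 0.1
grip_force: 11.7
t: 6.22
position: [542.7, -36.6, 98.0]
orientation: [0.995, -0.097, -0.0, 0.0]
contact_force: [1.3, -4.2, 5.6]
finger_gap: 0.2
grip_force: 2.8
t: 6.38
position: [542.8, -36.8, 96.4]
orientation: [0.995, -0.097, -0.0, 0.001]
contact_force: [-0.4, -4.1, 8.9]
finger_gap: 0.5
grip_force: 4.5
```

```bash
python3 -m crank '[[-1,[0,0,0.1],0],[-1,[0,0,0],0]]'
```

```text
t: 6.55
position: [542.8, -37.1, 93.7]
orientation: [0.995, -0.097, -0.0, 0.001]
contact_force: [-1.9, -5.0, 9.9]
finger_gap: 0.5
grip_force: 5.8
```

```bash
python3 -m crank '[[-1,[0,0,0.1],0],[-1,[0,0,0],0]]'; python3 -m crank '[[-1,[0,0,0.08],0],[-1,[0,0,0],0]]'
```

```text
t: 6.72
position: [542.8, -37.2, 90.9]
orientation: [0.995, -0.097, -0.0, 0.001]
contact_force: [-2.3, -5.8, 11.8]
finger_gap: 0.1
grip_force: 6.2
t: 6.88
position: [542.7, -37.3, 88.3]
orientation: [0.995, -0.097, -0.0, 0.001]
contact_force: [-2.8, -7.0, 7.8]
finger_gap: 0.6
grip_force: 5.1
```

```bash
python3 -m crank '[[-1,[0,0,0.1],0],[-1,[0,0,0],0]]'; python3 -m crank '[[-1,[0,0,0.08],0],[-1,[0,0,0],0]]'
```

```text
t: 7.05
position: [542.8, -37.4, 85.3]
orientation: [0.995, -0.097, -0.0, 0.001]
contact_force: [-1.3, -6.7, 9.4]
finger_gap: 0.3
grip_force: 5.5
t: 7.22
position: [542.9, -37.3, 83.4]
orientation: [0.995, -0.097, -0.0, 0.001]
contact_force: [-5.3, -6.0, 16.9]
finger_gap: 0.5
grip_force: 9.0
```

```bash
python3 -m crank '[[-1,[0,0,0.03],0],[-1,[0,0,0],0]]'
python3 - <<'E'
from h import *
s=manip.snapshot("top"); c=s["image"][190:250,190:320,::-1]; cv2.imwrite('pics/t3.png',cv2.resize(c,None,fx=6,fy=6,interpolation=cv2.INTER_CUBIC))
E
```

```text
t: 7.38
position: [542.9, -37.3, 83.0]
orientation: [0.995, -0.097, -0.0, 0.001]
contact_force: [-5.5, -6.1, 19.7]
finger_gap: 0.5
grip_force: 10.1
```

View pics/t3.png

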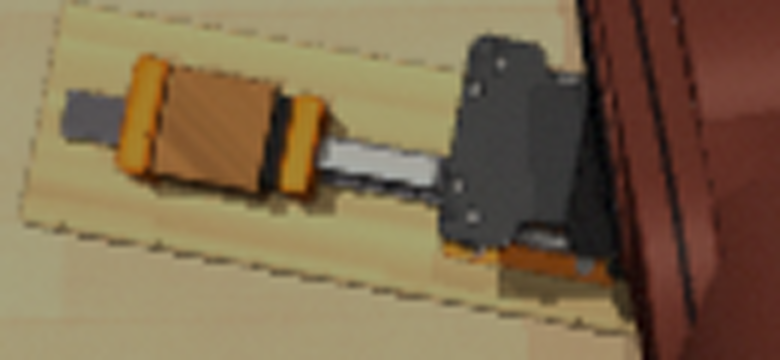

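The top crop shows the black jaw face against the block at (275,145), with no dowel visible. Another stroke will confirm it: the trigger should go hard early.

```bash
python3 -m crank '[[-1,[0,0,0.03],0],[-1,[0,0,0],0]]'; python3 -m crank '[[-1,[0,0,-0.35],0],[-1,[0,0,-0.5],0],[-1,[0,0,-0.4],0],[-1,[0,0,0],0],[-1,[0,0,0],0],[-1,[0,0,0.3],0],[-1,[0,0,0.3],0],[-1,[0,0,0],0]]'; python3 -m crank '[[-1,[0,0,0.1],0],[-1,[0,0,0],0]]'
```

```text
t: 7.6
position: [543.0, -37.3, 82.4]
orientation: [0.995, -0.097, -0.0, 0.001]
contact_force: [-7.5, -6.1, 21.6]
finger_gap: 0.4
grip_force: 11.5
t: 8.27
position: [543.0, -36.6, 99.3]
orientation: [0.995, -0.097, -0.0, 0.0]
contact_force: [-3.0, -2.8, 12.9]
finger_gap: 0.6
grip_force: 6.4
t: 8.43
position: [543.1, -36.8, 97.8]
orientation: [0.995, -0.097, -0.0, 0.001]
contact_force: [-5.3, -3.5, 20.0]
finger_gap: 0.4
grip_force: 10.3
```

```bash
python3 -m crank '[[-1,[0,0,0.08],0],[-1,[0,0,0],0]]'
```

```text
t: 8.6
position: [543.2, -37.0, 96.3]
orientation: [0.995, -0.097, 0.0, 0.001]
contact_force: [-9.2, -4.0, 27.7]
finger_gap: 0.3
grip_force: 14.1
```

The trigger went hard early (27 N just past idle), so the dowel is home. Now up and over to the release pad.

```bash
python3 -m crank '[[-1,[0,0,-0.5],0],[-1,[0,0,-0.9],0],[-1,[0,0.4,0],0],[-1,[0,0.9,0],0],[-1,[0,0.9,0],0],[-1,[0,0.9,0],0],[-1,[0,0.67,0],0],[-1,[0,0,0],0],[-1,[0,0,0],0]]'
python3 - <<'E'
from h import *
s=manip.snapshot("side"); a=cv2.resize(s["image"][180:310,190:310,::-1],None,fx=4,fy=4,interpolation=cv2.INTER_CUBIC)
cv2.imwrite('pics/s4.png',a)
s=manip.snapshot("top"); a=cv2.resize(s["image"][190:260,190:370,::-1],None,fx=4.4,fy=4.4,interpolation=cv2.INTER_CUBIC)
cv2.imwrite('pics/t4.png',a)
E
```

```text
t: 9.35
position: [520.2, -147.8, 135.8]
orientation: [0.995, -0.098, -0.001, -0.0]
contact_force: [0.3, 0.5, 0.0]
finger_gap: 0.4
grip_force: 0.0
```

View pics/s4.png

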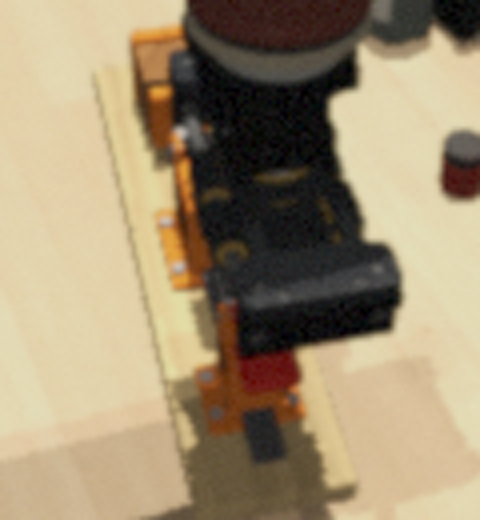

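The side crop shows the gripper above the red pad at (268,370), and the jaw stays up at the block. Pressing the release lever.

```bash
python3 -m crank '[[-1,[0,0,0.5],0],[-1,[0,0,0.5],0],[-1,[0,0,0.3],0],[-1,[0,0,0.15],0],[-1,[0,0,0.1],0],[-1,[0,0,0],0]]'; python3 -m crank '[[-1,[0,0,0.1],0],[-1,[0,0,0],0],[-1,[0,0,0],0]]'
```

```text
t: 9.95
position: [521.1, -146.2, 90.8]
orientation: [0.995, -0.096, -0.0, -0.0]
contact_force: [-1.0, 0.3, 1.5]
finger_gap: 0.6
grip_force: 0.5
t: 10.2
position: [521.7, -146.6, 88.6]
orientation: [0.995, -0.096, 0.0, -0.0]
contact_force: [1.0, 0.6, 1.3]
finger_gap: 0.4
grip_force: 0.5
```

```bash
python3 -m crank '[[-1,[0,0,0.1],0],[-1,[0,0,0.05],0],[-1,[0,0,0],0]]'; python3 -m crank '[[-1,[0,0,0],0],[-1,[0,0,0],0],[-1,[0,0,0],0],[-1,[0,0,0],0]]'
```

```text
t: 10.45
position: [522.2, -146.8, 85.7]
orientation: [0.995, -0.096, 0.001, 0.0]
contact_force: [-7.9, 1.2, 20.8]
finger_gap: 0.3
grip_force: 10.1
t: 10.78
position: [522.2, -146.8, 85.8]
orientation: [0.995, -0.096, 0.001, 0.0]
contact_force: [-7.7, 1.5, 18.9]
finger_gap: 0.6
grip_force: 9.6
```

```bash
python3 -m crank '[[-1,[0,0,0],0],[-1,[0,0,0],0],[-1,[0,0,0],0],[-1,[0,0,0],0],[-1,[0,0,0],0],[-1,[0,0,0],0],[-1,[0,0,0],0],[-1,[0,0,0],0],[-1,[0,0,0],0],[-1,[0,0,0],0],[-1,[0,0,0],0],[-1,[0,0,0],0]]'; python3 -m crank '[[-1,[0,0,-0.5],0],[-1,[0,0,-0.9],0],[-1,[0,0,-0.9],0],[-1,[0,0.9,-0.9],0],[-1,[0,0.9,0],0],[-1,[0,0.9,0],0],[-1,[0,0.9,0],0],[-1,[0,0,0],0],[-1,[0,0,0],0]]'
python3 - <<'E'
from h import *
s=manip.snapshot("top"); a=cv2.resize(s["image"][190:260,190:370,::-1],None,fx=4.4,fy=4.4,interpolation=cv2.INTER_CUBIC)
cv2.imwrite('pics/t5.png',a)
E
```

```text
t: 11.78
position: [522.2, -146.8, 85.9]
orientation: [0.995, -0.096, 0.001, 0.0]
contact_force: [-7.7, 1.1, 20.1]
finger_gap: 0.5
grip_force: 9.6
t: 12.53
position: [500.0, -254.4, 179.4]
orientation: [0.995, -0.098, -0.0, 0.0]
contact_force: [1.8, 1.1, 0.2]
finger_gap: 0.1
grip_force: 0.0
```

View pics/t5.png

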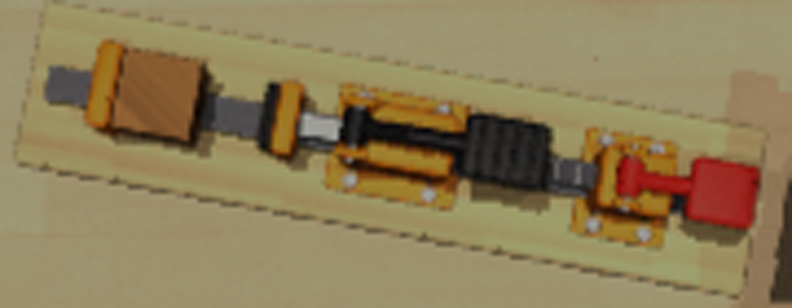

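The jaw is fully back at (280,118), the same place as at the start. The dowel is flush (nothing proud of the block at (205,100)), both levers are up, and the robot is clear.

```bash
python3 -c "
from cell import manip; print(manip.hand_in())"
```

```text
the job is handed in; nothing more can be done
None
```

I pumped the trigger until the dowel looked flush in its block, then pressed the red release and the jaw slid all the way back. The arm never went near the oil can or the glue bottle. The job is handed in after about 12.5 s of robot time, but the hand-in gave no verdict.

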